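Clear the jointer's bed and hold its guard open

ROBOT

A 6-joint arm with a two-finger parallel gripper is mounted at the origin on the work surface. World frame = base frame: x ahead of the robot, y to its left, z up, the work surface at z = 0. Lengths are in m, angles in rad, forces in N, time in s.
With the tool pointing down it reaches from about 0.35 to 0.85 m from the base axis. Payload 8.1 kg.
Tool frame: the origin (TCP) lies on the centre line of the jaws, within the pads' length; the fingertips stand 25 mm ahead of it and the grasp point (between the pads) lies 6 mm ahead of it; x points along the fingers, z is the direction in which the jaws open and shut, and the axes are right-handed (so a half turn about x gives the same grasp; the last joint's range is limited). The gripper opens to 85 mm and grips with 20 to 120 N. Pads are 22 mm wide; open, the fingers measure 114 mm over their backs; the gripper's body (76 mm by 85 mm) begins 54 mm behind the grasp point. The pads swing forward as they close: fully open they stand 13 mm farther back than shut.
Start: joints at [1.247, 0.13, 1.488, -0, 1.523, -0.085], TCP at [0.142, 0.583, 0.256] pointing down, gripper open.
Joint ranges: [-2.96, 2.96], [-0.89, 2.26], [0.02, 2.5], [-1.34, 4.48], [0, 2.73], [-2.66, 2.66]. Speed limits (rad/s): [2.39, 2.39, 2.79, 3.14, 3.14, 3.14].

INTERFACE

Orientations are given as a unit quaternion [w, x, y, z].
In Python, from plant import ctrl, imaging, finish_job gives the robot as it stands. The module is installed in compiled form; this text tells all that it offers.
- The arm moves only by the shell command python3 -m crank 'ROWS' [OPENING] [FORCE]. ROWS is JSON, a list of rows, each an object of numbers: "tx", "ty", "tz": the shift along the tool's x, y, z each as a share of 100 mm, from -1 to 1; "ax", "ay", "az": the turn, a rotation vector about the tool's x, y, z each as a share of 1.5 rad, from -1 to 1. A call has 1 to 12 rows; each row is the pose to reach, as a shift and turn from the pose measured when the call began, along the tool's axes at that moment; what a row does not reach only later rows make up. A row lasts 1/12 s, in which the tool goes at most 41.7 mm and 7.16 degrees, less where a joint would pass 70% of its speed; a pose out of reach is approached as far as the arm can. A call with a number of a shift or a turn outside -1 to 1 is refused whole. A call with a gripper value outside its range is refused whole. OPENING is the gripper command: -1 is fully open, 1 is shut, values between are in proportion, set as the call begins (- or left out, the last holds). The fingers move at their own pace and stop on an object; FORCE is the grip in N (left out, the last holds). Time passes only in rows, so rows that repeat a pose let the fingers close. It gives the time, the measured TCP pose, the force and the opening at its end, in the units of the state.
- ctrl.read_state(): the state, without advancing time (a new reading comes with each control period).
- imaging.capture(name): name is "scene" or "top" or "wrist"; returns the picture (420x560x3 uint8, red, green, blue); there is no depth.
- imaging.camera_params(name): a dict with "fx", "fy", "cx", "cy" (pixels), "rvec" (rotation vector, rad) and "tvec" (3), from world to camera coordinates, as OpenCV has them; the wrist camera has in their place "tool_from_camera" (4x4, takes a point from camera to tool coordinates, whose origin is the TCP and whose axes are the tool frame's). Camera axes: x right, y down, z forward; pixel columns grow to the right and rows downward; lengths in m; the calibration is good to about 2 mm. A picture is of the moment at which its call begins: read the wrist's pose just before it. camera_params takes no time and is no camera call.
- finish_job(): hands the job in, once; it reports no verdict.
Trained networks look in the newest picture that a camera, given by its name, has taken for a name from the list of things; names that differ only in an ending like _2 or _b are one class to them, and where a whole thing is asked for, a point or a joint stands for the part that bears it (a point fixed in the world has none). Each returns a list of dicts, best first, with "score" (0 to 1); they miss things now and then, are a little off and sometimes report something else, mostly with a low value. They report only what shows in the picture. A call takes as long as a camera call. They do not tell look-alikes from the thing itself.
- imaging.recognise(camera, name): "position" ([x, y, z] in m, in the coordinates of the camera as it stood for that picture, good to about 4 mm: the middle of the surface that is visible of it).
- imaging.place_of(camera, name): "position" ([x, y, z] in m, in the coordinates of the camera as it stood for that picture, good to about 4 mm: a listed point, or the origin of a listed thing).
The state is a dict: "clock": time; "q": joint angles; "qvel": joint speeds; "joint_torque": joint torques, N m; "position": TCP position; "orientation": TCP orientation; "wrist_force": force on the tool from outside, world axes, zero at the start; "ft_torque": the same for the moment, N m; "width": opening from 0.0 (shut) to 1.0 (fully open).
Only numpy, scipy, OpenCV 4.12 (cv2) and the standard library are available. Lean on these libraries where they do the work, as an engineer would, in place of code of your own. Each camera call takes 0.05 s, during which the arm holds its last target. There are 200 camera calls.

TASK

The knives of this unplugged jointer are to be inspected: take the yellow wax tin and the blue cleaner can off its bed and stand them on the free end of the low plywood shelf, upright, continuing the row in line with the two already there and about a finger's width apart. Then swing the jointer's red sprung guard fully open to its stop and finish while still holding it there with the fingers: do not let go. Never let the guard snap back, touch nothing to the cutter head, and leave the other cans, the push block, the mallet and the chisels where they are.

Things in the scene. Friction and masses are not known exactly. Their poses are not given: they have to be found in the camera images.
- jointer: Jointer with a green base, fixed. Origin at bench level under the cutter head's middle; x away from the robot to the fence, y along the bed from infeed to outfeed, z up. Bed: x -77 to 77, y -360 to 360 mm. Infeed table (y -360 to -32) top at z = 158, outfeed (y 32 to 360) 160. Grey fence on the far side: face at x = 62, top z = 260, y -230 to 230; behind it carriage and motor, under z = 215.
- cutterhead: Dark steel cutter drum (r 29 mm) with knives, across the bed between the two tables, y -29 to 29 mm in the jointer's frame, top at z = 158 mm; fixed. Same origin and axes as the jointer. Nothing may touch it. The closed guard covers it.
- guard (a joint): Angle of the red guard about its upright pivot, rad. 0 = closed over the cutter head, where it starts and its spring returns it; grows anticlockwise seen from above, the tip sweeping to the outfeed end and out towards the robot; 1.35 = fully open, a hard stop. The spring closes it with 0.2 N m at 0, rising evenly to 0.54 N m at 1.35 (about 5 N at the rib); no latch.
- guard_rib (a point): Middle of the top edge of the guard's upright finger rib; moves with the guard. Rib 60 mm long (point's x; closed: along the jointer's x), 14 mm thick (y), 24 mm high on a flat plate; its top is 200 mm, the plate's top 176 mm above the bench. Can be pinched from above across its thickness. In the point's axes it lies 85 mm along x and 52 mm along y from the pivot.
- guard_pivot (a point): Point on the guard's vertical pivot axis, at the top of the guard plate (176 mm above the bench); at x = -95, y = -55 mm in the jointer's frame. Its 15 mm post stands 14 mm higher.
- shelf: Low plywood bench shelf, fixed. Origin at bench level under its middle; x towards its back, y along its length, z up. Top board 330 mm (y) by 140 mm (x), its top at z = 110 mm; a back strip at x = 66 to 74 mm rises 6 mm above it. The row of tins stands along the middle line x = 0; the +y end is free.
- tin_wax: Yellow paste-wax tin with a brown band and brass lid, 70 mm tall, about 0.24 kg, starts on the infeed table. All four tins and cans are plain upright cylinders 56 mm in diameter; origin at the centre of the underside, z up.
- can_cleaner: Blue can of resin cleaner with a white band, 90 mm tall, about 0.3 kg, starts on the infeed table. All four tins and cans are plain upright cylinders 56 mm in diameter; origin at the centre of the underside, z up.
- can_oil: Green can with a white band, 90 mm tall, the inner one of the two standing on the shelf: the row is continued from it towards the shelf's +y end. All four tins and cans are plain upright cylinders 56 mm in diameter; origin at the centre of the underside, z up.
- tin_filler: White tin with a brick-red band, 70 mm tall, at the shelf's -y end. All four tins and cans are plain upright cylinders 56 mm in diameter; origin at the centre of the underside, z up.
- pushblock: Yellow push block with a bow handle, 160 x 75 mm, 81 mm tall, on the outfeed table. To be left alone. Origin under its centre.
- mallet: Joiner's mallet standing on its 76 mm round wooden head, 122 mm tall, handle level along its +y, 204 mm from the head's centre. To be left alone. Origin under the head's centre.
- chisel0: Wood-handled chisel, about 280 mm long, lying along its x (blade +x), origin near its middle. To be left alone.
- chisel1: A second, narrower chisel like it. To be left alone.
Things that resemble listed ones, but are neither listed nor needed, are in the scene too. Of the things that look like the can_oil, the larger one is meant. Of the things shaped like the can_cleaner, the blue one is meant.

How it is judged:
On the way, in this order (a step that is already met when the one before it is completed fails the run):
1. the wax tin and the cleaner can stand released in the row on the shelf (x of tin_wax in the frame of shelf between -0.018 and 0.018 m and z of tin_wax in the frame of shelf between 0.106 and 0.116 m and angle between each of tin_wax, can_cleaner's own z axis and vertical below 0.08 rad and linear speed of each of tin_wax, can_cleaner below 0.03 m/s and contact force between each of tin_wax, can_cleaner and the fingers below 0.2 N and x of can_cleaner in the frame of shelf between -0.018 and 0.018 m and z of can_cleaner in the frame of shelf between 0.106 and 0.116 m and ((horizontal distance between tin_wax and can_oil below 0.092 m and horizontal distance between can_cleaner and tin_wax below 0.092 m) or (horizontal distance between can_cleaner and can_oil below 0.092 m and horizontal distance between tin_wax and can_cleaner below 0.092 m))), for 0.3 s.
2. the guard is held open at its stop by the fingers (value of joint guard above 1.27 rad and contact force between guard and the fingers above 1 N), for 0.3 s.
At the end, for the whole second after the job is handed in: Both cans upright, released, at rest on the shelf, within 18 mm of its middle line, one next to the green can, the other next to that one, gaps under 36 mm; guard at 1.27 rad or more (stop 1.35), the fingers pressing on it with over 1 N, all through the last second (all of step 1 and all of step 2); the arm keeps its last pose, push and grip.
It fails at once if the guard snaps back (closing faster than 3 rad/s) (velocity of joint guard below -3 rad/s).
It fails at once if something touches the cutter head (contact force between cutterhead and anything else above 0.5 N).
It fails at once if a tin already on the shelf is shifted more than 15 mm (distance of any of can_oil, tin_filler from where it was at the start of the episode above 0.015 m).
It fails at once if another thing on the bench is shifted more than 25 mm (distance of any of pushblock, mallet, chisel0, chisel1 from where it was at the start of the episode above 0.025 m).
It also fails if it takes over 67 s, if anything falls off the work surface, if the arm or the gripper's body presses on something with over 40 N, if the wrist force passes 120 N, or if a joint passes its speed limit or range.

## Working session

There is one attempt and no reset: what is moved stays moved. The work goes in short steps, Python scripts to look and compute and a shell command to move; the robot and the scene stay as the last step left them, time stands still between calls to the robot, and variables do not carry over. Pictures are saved under pics/ and viewed, about 8 in all and at most 12, crops included, and the job is handed in when it is done.

```bash
mkdir -p pics; cat > h.py <<'E'
import numpy as np, cv2
from scipy.spatial.transform import Rotation as R
from plant import ctrl, imaging
def st():
    s=ctrl.read_state(); w,x,y,z=s['orientation']; return s,np.array(s['position']),R.from_quat([x,y,z,w]).as_matrix()
def shot(cam,fn=None):
    s,p,Rm=st(); im=imaging.capture(cam); c=imaging.camera_params(cam)
    if cam=='wrist':
        T=np.eye(4);T[:3,:3]=Rm;T[:3,3]=p;W=T@np.array(c['tool_from_camera'])
    else:
        V=np.eye(4);V[:3,:3]=cv2.Rodrigues(np.array(c['rvec'],float))[0];V[:3,3]=np.ravel(c['tvec']);W=np.linalg.inv(V)
    if fn: cv2.imwrite('pics/'+fn,im[:,:,::-1])
    return im,c,W
def loc(cam,name,W,f=imaging.place_of):
    return [(round(d['score'],2),np.round(W[:3,:3]@np.array(d['position'])+W[:3,3],4).tolist()) for d in f(cam,name)]
def pix(c,W,P):
    q=np.linalg.inv(W)@np.append(P,1); return np.round([c['fx']*q[0]/q[2]+c['cx'],c['fy']*q[1]/q[2]+c['cy']],0)
def ray(c,W,u,v,z):
    d=W[:3,:3]@np.array([(u-c['cx'])/c['fx'],(v-c['cy'])/c['fy'],1]);o=W[:3,3];return o+d*(z-o[2])/d[2]
def togo(P,yaw=None):
    "rows shares to reach world P (tcp)"
    s,p,Rm=st(); return np.round(Rm.T@(np.array(P)-p)/0.1,3)
E
cat > a.py <<'E'
from h import *
for cam in ('top','scene'):
    im,c,W=shot(cam,cam+'0.png'); print(cam,W[:3,3])
    for n in ['tin_wax','can_cleaner','can_oil','tin_filler','shelf','jointer','guard_rib','guard_pivot','pushblock','mallet']:
        print(n,[(a,b,pix(c,W,b).tolist()) for a,b in loc(cam,n,W)][:3])
s,p,Rm=st();print(p,Rm,s['clock'],s['width'])
E
python3 a.py
```

```text
top [0.38841416 0.00862604 1.21801684]
tin_wax [(0.88, [0.6122, 0.0129, 0.1568], [265.0, 174.0])]
can_cleaner [(0.93, [0.659, -0.1071, 0.1544], [309.0, 158.0]), (0.81, [0.8224, -0.0717, -0.0016], [293.0, 119.0])]
can_oil [(0.8, [0.3997, -0.4127, 0.1068], [416.0, 257.0]), (0.68, [0.2213, -0.3599, 0.0011], [387.0, 317.0])]
tin_filler [(0.87, [0.34, -0.4659, 0.1125], [437.0, 279.0]), (0.32, [0.3602, 0.19, 0.0007], [203.0, 266.0])]
shelf [(0.94, [0.4223, -0.3828, -0.0009], [393.0, 249.0])]
jointer [(0.23, [0.4162, 0.1684, -0.0042], [211.0, 247.0])]
guard_rib []
guard_pivot [(0.59, [0.5135, 0.0566, 0.1747], [247.0, 209.0])]
pushblock [(0.57, [0.4873, 0.3694, 0.1605], [127.0, 217.0])]
mallet [(0.66, [0.4304, -0.0337, -0.0017], [278.0, 244.0])]
scene [1.13963175 0.52999615 1.28121997]
tin_wax [(0.7, [0.616, 0.0161, 0.1582], [270.0, 221.0])]
can_cleaner [(0.76, [0.6632, -0.1068, 0.1563], [234.0, 209.0]), (0.67, [0.8256, -0.0725, 0.0014], [209.0, 268.0])]
can_oil [(0.8, [0.4007, -0.4104, 0.109], [230.0, 133.0]), (0.71, [0.6666, -0.1058, 0.1544], [233.0, 210.0]), (0.49, [0.2249, -0.3554, 0.0043], [271.0, 135.0])]
tin_filler [(0.49, [0.3503, -0.4697, 0.1079], [229.0, 119.0])]
shelf [(0.81, [0.4251, -0.3814, 0.0041], [233.0, 158.0])]
jointer []
guard_rib [(0.62, [0.5806, 0.133, 0.1992], [305.0, 229.0]), (0.29, [0.6147, 0.0153, 0.1605], [270.0, 220.0])]
guard_pivot [(0.94, [0.5181, 0.059, 0.1757], [300.0, 207.0])]
pushblock [(0.89, [0.4907, 0.3686, 0.1558], [383.0, 263.0]), (0.58, [0.4207, -0.3806, 0.0007], [234.0, 158.0])]
mallet [(0.91, [0.4295, -0.0321, -0.003], [295.0, 207.0])]
[0.14189444 0.58297547 0.25630213] [[ 3.89658724e-06 -9.71628654e-01  2.36511646e-01]
 [-1.56453129e-05  2.36511645e-01  9.71628654e-01]
 [-1.00000000e+00 -7.48633452e-06 -1.42798461e-05]] 1.1 0.9984516710887559
```

```bash
python3 -c "
import cv2
a=cv2.imread('pics/top0.png')[80:360,80:480];cv2.imwrite('pics/t1.png',cv2.resize(a,(800,560)))
b=cv2.imread('pics/scene0.png')[60:340,140:540];cv2.imwrite('pics/s1.png',cv2.resize(b,(800,560)))"
```

```text
(no output)
```

View pics/t1.png

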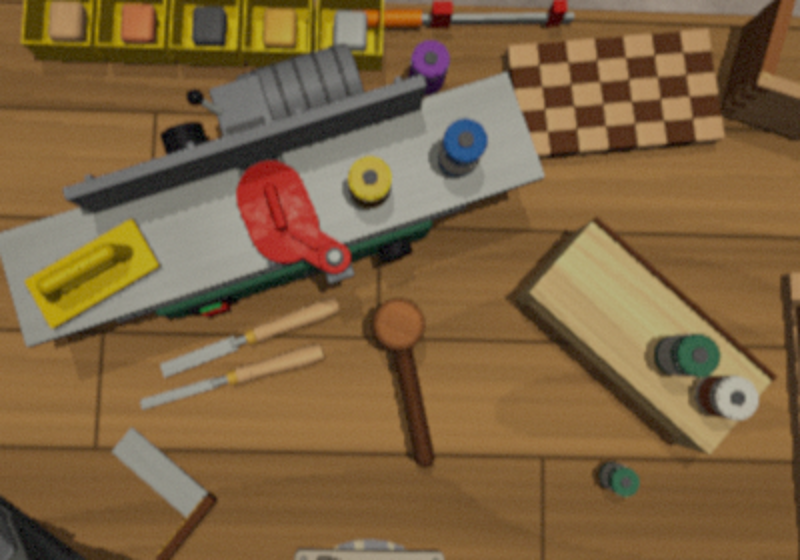

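View pics/s1.png

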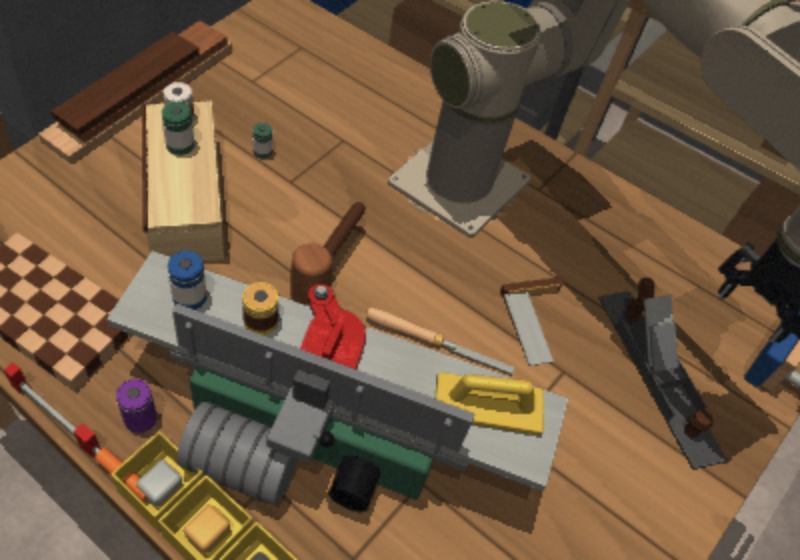

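Top picture: yellow tin at crop (370,178), blue can (465,140), red guard pivot (333,257), shelf with green (700,355) and white (730,398) at its far-right end. Scene picture: same arrangement, the small green bottle and purple can are the look-alikes. The network positions agree: jointer yaw ≈ +17.2°, shelf yaw ≈ -38.5°.

```bash
R1='{"tx":-1,"ty":-1,"tz":-1,"ax":0.688}'
python3 -m crank '[{"tx":-1,"ty":-1,"tz":-1,"ax":0.688},{"tx":-1,"ty":-1,"tz":-1,"ax":0.688},{"tx":-1,"ty":-1,"tz":-1,"ax":0.688},{"tx":-1,"ty":-1,"tz":-1,"ax":0.688},{"tx":-1,"ty":-1,"tz":-1,"ax":0.688},{"tx":-1,"ty":-1,"tz":-1,"ax":0.688},{"tx":-1,"ty":-1,"tz":-1,"ax":0.688},{"tx":-1,"ty":-1,"tz":-1,"ax":0.688},{"tx":-1,"ty":-1,"tz":-1,"ax":0.688},{"tx":-1,"ty":-1,"tz":-1,"ax":0.688}]' -1 40
python3 -m crank '[{"ty":-0.9,"tz":0.4},{"ty":-0.9,"tz":0.4},{"ty":-0.9,"tz":0.4}]'
python3 -m crank '[{"ty":-0.9,"tz":0.4},{"ty":-0.9,"tz":0.4},{"ty":-0.9,"tz":0.4}]'
python3 -m crank '[{"ty":-0.9,"tz":0.4},{"ty":-0.9,"tz":0.4},{"ty":-0.9,"tz":0.4}]'
python3 -m crank '[{"ty":-0.9,"tz":0.4},{"ty":-0.9,"tz":0.4},{"ty":-0.9,"tz":0.4},{"ty":-0.9,"tz":0.4}]'
cat > b.py <<'E'
from h import *
im,c,W=shot('wrist','w1.png'); s,p,Rm=st()
print(s['clock'],p,Rm.round(3).tolist(),W[:3,3])
for n in ['tin_wax','can_cleaner','guard_rib','guard_pivot','jointer']: print(n,loc('wrist',n,W))
E
python3 b.py
```

```text
1.15 [0.14190458 0.58297126 0.25629787] [[0.0, -0.972, 0.237], [-0.0, 0.237, 0.972], [-1.0, -0.0, -0.0]] [0.06892052 0.60175249 0.37378081]
tin_wax []
can_cleaner []
guard_rib []
guard_pivot []
jointer []$[0]: bad value
$[0]: bad value
$[0]: bad value
$[0]: bad value
$[0]: bad value
```

Rows apparently need all six keys.

```bash

python3 -m crank '[{"tx":-1,"ty":-1,"tz":-1,"ax":0.688,"ay":0,"az":0},{"tx":-1,"ty":-1,"tz":-1,"ax":0.688,"ay":0,"az":0},{"tx":-1,"ty":-1,"tz":-1,"ax":0.688,"ay":0,"az":0},{"tx":-1,"ty":-1,"tz":-1,"ax":0.688,"ay":0,"az":0},{"tx":-1,"ty":-1,"tz":-1,"ax":0.688,"ay":0,"az":0},{"tx":-1,"ty":-1,"tz":-1,"ax":0.688,"ay":0,"az":0},{"tx":-1,"ty":-1,"tz":-1,"ax":0.688,"ay":0,"az":0},{"tx":-1,"ty":-1,"tz":-1,"ax":0.688,"ay":0,"az":0},{"tx":-1,"ty":-1,"tz":-1,"ax":0.688,"ay":0,"az":0},{"tx":-1,"ty":-1,"tz":-1,"ax":0.688,"ay":0,"az":0}]' -1 40
```

```text
clock: 2.23
position: [0.2155, 0.4621, 0.3564]
orientation: [0.699, -0.105, 0.699, 0.105]
wrist_force: [-0.3, -1.0, 0.8]
width: 0.999
```

```bash

python3 -m crank '[{"tx":0,"ty":-0.9,"tz":0.4,"ax":0,"ay":0,"az":0},{"tx":0,"ty":-0.9,"tz":0.4,"ax":0,"ay":0,"az":0},{"tx":0,"ty":-0.9,"tz":0.4,"ax":0,"ay":0,"az":0}]' | head -2
python3 -m crank '[{"tx":0,"ty":-0.9,"tz":0.4,"ax":0,"ay":0,"az":0},{"tx":0,"ty":-0.9,"tz":0.4,"ax":0,"ay":0,"az":0},{"tx":0,"ty":-0.9,"tz":0.4,"ax":0,"ay":0,"az":0}]' | head -2
python3 -m crank '[{"tx":0,"ty":-0.9,"tz":0.4,"ax":0,"ay":0,"az":0},{"tx":0,"ty":-0.9,"tz":0.4,"ax":0,"ay":0,"az":0},{"tx":0,"ty":-0.9,"tz":0.4,"ax":0,"ay":0,"az":0}]' | head -2
python3 -m crank '[{"tx":0,"ty":-0.9,"tz":0.4,"ax":0,"ay":0,"az":0},{"tx":0,"ty":-0.9,"tz":0.4,"ax":0,"ay":0,"az":0},{"tx":0,"ty":-0.9,"tz":0.4,"ax":0,"ay":0,"az":0},{"tx":0,"ty":-0.9,"tz":0.4,"ax":0,"ay":0,"az":0},{"tx":0,"ty":-0.9,"tz":0.4,"ax":0,"ay":0,"az":0}]' | head -2
python3 b.py
```

```text
clock: 2.48
position: [0.2821, 0.3853, 0.3565]
clock: 2.73
position: [0.3489, 0.3082, 0.3568]
clock: 2.98
position: [0.4159, 0.2309, 0.3572]
clock: 3.4
position: [0.481, 0.156, 0.3574]
3.45 [0.48052627 0.15685334 0.35754969] [[0.003, -0.296, 0.955], [-0.003, 0.955, 0.296], [-1.0, -0.004, 0.002]] [0.45822977 0.22884211 0.47454197]
tin_wax [(0.9, [0.614, 0.0153, 0.1576])]
can_cleaner []
guard_rib [(0.84, [0.5796, 0.1344, 0.2012])]
guard_pivot [(0.89, [0.5109, 0.0603, 0.1758])]
jointer []
```

View pics/w1.png

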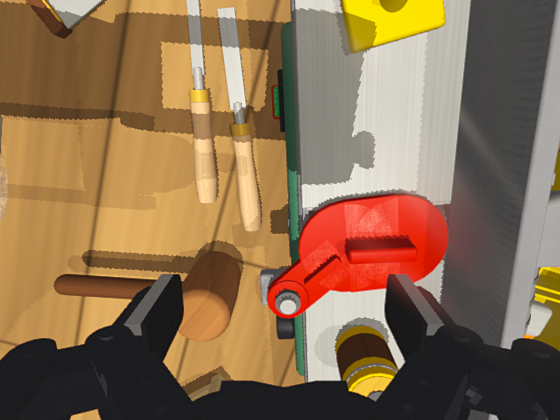

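Wrist picture: guard rib centred at (382,250) lying along the jaw direction (so jointer yaw is right), wax tin at (365,365). Go over it.

```bash

python3 -m crank '[{"tx":0,"ty":-0.9,"tz":0.45,"ax":0,"ay":0,"az":0},{"tx":0,"ty":-0.9,"tz":0.45,"ax":0,"ay":0,"az":0},{"tx":0,"ty":-0.9,"tz":0.45,"ax":0,"ay":0,"az":0}]' | head -2
python3 -m crank '[{"tx":0,"ty":-0.84,"tz":0.41,"ax":0,"ay":0,"az":0},{"tx":0,"ty":-0.84,"tz":0.41,"ax":0,"ay":0,"az":0},{"tx":0,"ty":-0.84,"tz":0.41,"ax":0,"ay":0,"az":0},{"tx":0,"ty":-0.84,"tz":0.41,"ax":0,"ay":0,"az":0},{"tx":0,"ty":-0.84,"tz":0.41,"ax":0,"ay":0,"az":0}]' | head -2
python3 -c "
from h import *
im,c,W=shot('wrist')
print(loc('wrist','tin_wax',W),loc('wrist','can_cleaner',W))
print(st(),togo([.614,.0153,.206]))"
```

```text
clock: 3.95
position: [0.5517, 0.0831, 0.3582]
clock: 4.37
position: [0.6158, 0.0154, 0.3583]
[(0.69, [0.6148, 0.0184, 0.1574])] [(0.82, [0.6564, -0.1066, 0.1593])]
({'clock': 4.5167, 'q': array([-0.05411763,  0.14944375,  1.28184844, -0.00404013,  1.7046508 ,
       -0.35893164]), 'qvel': array([ 4.12210788e-03, -5.65182474e-03,  1.60544044e-03, -4.04189561e-03,
       -1.41607627e-03, -7.68777231e-05]), 'joint_torque': array([-6.31188378e-01, -5.78202581e+01, -5.06535780e+01, -6.99123507e-02,
       -6.29633828e-02,  8.01776798e-03]), 'position': array([0.61526109, 0.0165835 , 0.35924404]), 'orientation': array([ 0.70060052, -0.10895289,  0.69727087,  0.10536369]), 'wrist_force': array([-0.67515937,  0.30959463,  0.41057222]), 'ft_torque': array([ 0.01745721,  0.00685414, -0.0219155 ]), 'width': 0.9986425034271694}, array([0.61526109, 0.0165835 , 0.35924404]), array([[ 0.00542365, -0.29957506,  0.95405732],
       [-0.00430365,  0.95405552,  0.29959896],
       [-0.99997603, -0.00573085,  0.0038852 ]])) [ 1.532  0.    -0.022]
```

```bash

python3 -m crank '[{"tx":0.9,"ty":0,"tz":-0.01,"ax":0,"ay":0,"az":0},{"tx":0.9,"ty":0,"tz":-0.01,"ax":0,"ay":0,"az":0},{"tx":0.9,"ty":0,"tz":-0.01,"ax":0,"ay":0,"az":0}]' | head -2
python3 -m crank '[{"tx":0.3,"ty":0,"tz":0,"ax":0,"ay":0,"az":0},{"tx":0.62,"ty":0,"tz":-0.01,"ax":0,"ay":0,"az":0},{"tx":0.62,"ty":0,"tz":-0.01,"ax":0,"ay":0,"az":0},{"tx":0.62,"ty":0,"tz":-0.01,"ax":0,"ay":0,"az":0}]'
python3 -m crank '[{"tx":0,"ty":0,"tz":0,"ax":0,"ay":0,"az":0},{"tx":0,"ty":0,"tz":0,"ax":0,"ay":0,"az":0},{"tx":0,"ty":0,"tz":0,"ax":0,"ay":0,"az":0},{"tx":0,"ty":0,"tz":0,"ax":0,"ay":0,"az":0},{"tx":0,"ty":0,"tz":0,"ax":0,"ay":0,"az":0},{"tx":0,"ty":0,"tz":0,"ax":0,"ay":0,"az":0},{"tx":0,"ty":0,"tz":0,"ax":0,"ay":0,"az":0},{"tx":0,"ty":0,"tz":0,"ax":0,"ay":0,"az":0}]' 1 40
python3 -m crank '[{"tx":-0.4,"ty":0,"tz":0,"ax":0,"ay":0,"az":0},{"tx":-1,"ty":0,"tz":0,"ax":0,"ay":0,"az":0},{"tx":-1,"ty":0,"tz":0,"ax":0,"ay":0,"az":0},{"tx":-1,"ty":0,"tz":0,"ax":0,"ay":0,"az":0}]'
```

```text
clock: 4.77
position: [0.6106, 0.0175, 0.2611]
clock: 5.1
position: [0.6081, 0.0177, 0.199]
orientation: [0.695, -0.109, 0.702, 0.107]
wrist_force: [0.2, -0.1, 1.3]
width: 1.001
clock: 5.77
position: [0.61, 0.0178, 0.2029]
orientation: [0.697, -0.109, 0.7, 0.107]
wrist_force: [-1.0, 0.7, 7.0]
width: 0.644
clock: 6.1
position: [0.6134, 0.018, 0.3127]
orientation: [0.702, -0.11, 0.695, 0.106]
wrist_force: [1.3, 0.3, -0.0]
width: 0.646
```

```bash
cat >> h.py <<'E'
def plan(P,yawdeg):
    s,p,Rm=st(); a=np.radians(yawdeg); z=np.array([np.cos(a),np.sin(a),0]); x=np.array([0,0,-1.]); T=np.c_[x,np.cross(z,x),z]
    print('clk',s['clock'],'p',p.round(4),'t',(Rm.T@(np.array(P)-p)/.1).round(3),'a',(R.from_matrix(Rm.T@T).as_rotvec()/1.5).round(3),'F',np.round(s['wrist_force'],1),'w',round(s['width'],3))
E
python3 -c "
from h import *
plan([.4467,-.353,.30],-38.5)"
```

```text
clk 6.1 p [0.6134 0.018  0.3127] t [ 0.124 -3.032 -2.711] a [0.653 0.008 0.001] F [ 1.3  0.3 -0. ] w 0.646
```

```bash

python3 -m crank '[{"tx":0.1,"ty":-0.4,"tz":-0.35,"ax":0.15,"ay":0.008,"az":0},{"tx":0.1,"ty":-0.8,"tz":-0.7,"ax":0.3,"ay":0.008,"az":0},{"tx":0.1,"ty":-1,"tz":-0.9,"ax":0.653,"ay":0.008,"az":0},{"tx":0.1,"ty":-1,"tz":-0.9,"ax":0.653,"ay":0.008,"az":0},{"tx":0.1,"ty":-1,"tz":-0.9,"ax":0.653,"ay":0.008,"az":0},{"tx":0.1,"ty":-1,"tz":-0.9,"ax":0.653,"ay":0.008,"az":0},{"tx":0.1,"ty":-1,"tz":-0.9,"ax":0.653,"ay":0.008,"az":0},{"tx":0.1,"ty":-1,"tz":-0.9,"ax":0.653,"ay":0.008,"az":0},{"tx":0.1,"ty":-1,"tz":-0.9,"ax":0.653,"ay":0.008,"az":0},{"tx":0.1,"ty":-1,"tz":-0.9,"ax":0.653,"ay":0.008,"az":0}]'
python3 -c "
from h import *
plan([.4467,-.353,.30],-38.5)"
```

```text
clock: 6.93
position: [0.5579, -0.1047, 0.3027]
orientation: [0.668, 0.231, 0.668, -0.233]
wrist_force: [0.2, 1.5, -2.1]
width: 0.644
clk 6.9333 p [ 0.5579 -0.1047  0.3027] t [ 0.032 -2.637  0.669] a [0.002 0.    0.001] F [ 0.2  1.5 -2.1] w 0.644
```

```bash

python3 -m crank '[{"tx":0,"ty":-0.9,"tz":0.22,"ax":0,"ay":0,"az":0},{"tx":0,"ty":-0.9,"tz":0.22,"ax":0,"ay":0,"az":0},{"tx":0,"ty":-0.9,"tz":0.22,"ax":0,"ay":0,"az":0}]' | head -2
python3 -m crank '[{"tx":0,"ty":-0.9,"tz":0.22,"ax":0,"ay":0,"az":0},{"tx":0,"ty":-0.9,"tz":0.22,"ax":0,"ay":0,"az":0},{"tx":0,"ty":-0.9,"tz":0.22,"ax":0,"ay":0,"az":0},{"tx":0,"ty":-0.9,"tz":0.22,"ax":0,"ay":0,"az":0}]' | head -2
cat > c.py <<'E'
from h import *
im,c,W=shot('wrist','w2.png'); T=imaging.capture
for n in ['can_oil','tin_filler','shelf','tin_wax','can_cleaner']: print(n,loc('wrist',n,W))
im,c,W=shot('top')
for n in ['can_oil','tin_filler','shelf']: print(n,loc('top',n,W)[:1])
plan([.4467,-.353,.30],-38.5)
E
python3 c.py
```

```text
clock: 7.18
position: [0.5174, -0.1929, 0.3029]
clock: 7.52
position: [0.4773, -0.2803, 0.3034]
can_oil []
tin_filler []
shelf []
tin_wax [(0.87, [0.4755, -0.2819, 0.2594])]
can_cleaner []
can_oil [(0.65, [0.3998, -0.4098, 0.1057])]
tin_filler [(0.39, [0.3439, -0.4668, 0.1117])]
shelf []
clk 8.0167 p [ 0.4793 -0.2765  0.3034] t [ 0.038 -0.803  0.216] a [0.004 0.001 0.003] F [ 0.3  0.2 -2.9] w 0.647
```

View pics/w2.png

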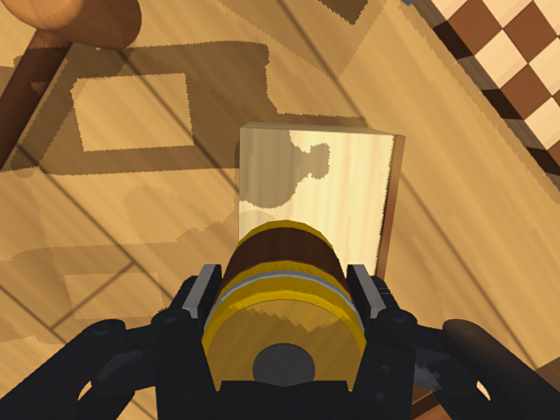

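Wrist picture: shelf's free end at row ~136, top-board corners at about (240,136) and (403,136); tin held straight. Check those corners against the shelf frame.

```bash
python3 -c "
from h import *
im,c,W=shot('wrist')
o=np.array([.4237,-.382]);a=np.radians(-38.5);Q=np.array([[np.cos(a),-np.sin(a)],[np.sin(a),np.cos(a)]])
for u,v,z in [(240,136,.11),(396,136,.11),(405,134,.116),(240,240,.11)]:
  P=ray(c,W,u,v,z); print(P.round(4),(Q.T@(P[:2]-o)).round(4))
print(Q.T@(np.array([.400,-.4107])-o),Q.T@(np.array([.345,-.468])-o))
"
```

```text
[ 0.4797 -0.2127  0.11  ] [-0.0616  0.1673]
[ 0.5875 -0.2975  0.11  ] [0.0756 0.1681]
[ 0.5933 -0.2993  0.116 ] [0.0812 0.1703]
[ 0.4161 -0.2875  0.11  ] [-0.0647  0.0692]
[-0.00068164 -0.03721445] [-0.008055  -0.1162962]
```

Agrees within a few mm; I shift the target 2 mm towards the back.

```bash

python3 -m crank '[{"tx":0.2,"ty":-0.8,"tz":0.23,"ax":0.004,"ay":0,"az":0.003},{"tx":0.2,"ty":-0.8,"tz":0.23,"ax":0.004,"ay":0,"az":0.003},{"tx":0.2,"ty":-0.8,"tz":0.23,"ax":0.004,"ay":0,"az":0.003},{"tx":0.2,"ty":-0.8,"tz":0.23,"ax":0.004,"ay":0,"az":0.003},{"tx":0.2,"ty":-0.8,"tz":0.23,"ax":0.004,"ay":0,"az":0.003},{"tx":0.2,"ty":-0.8,"tz":0.23,"ax":0.004,"ay":0,"az":0.003}]' | head -2
python3 -m crank '[{"tx":0.9,"ty":0,"tz":0,"ax":0,"ay":0,"az":0},{"tx":0.9,"ty":0,"tz":0,"ax":0,"ay":0,"az":0},{"tx":0.9,"ty":0,"tz":0,"ax":0,"ay":0,"az":0},{"tx":0.9,"ty":0,"tz":0,"ax":0,"ay":0,"az":0},{"tx":0.9,"ty":0,"tz":0,"ax":0,"ay":0,"az":0}]' | head -2
python3 -c "
from h import *
plan([.4483,-.3542,.157],-38.5)"
```

```text
clock: 8.57
position: [0.4484, -0.3532, 0.2842]
clock: 8.98
position: [0.4492, -0.353, 0.1957]
clk 8.9833 p [ 0.4492 -0.353   0.1957] t [ 0.387 -0.015  0.   ] a [ 0.001  0.002 -0.   ] F [ 0.4 -1.1 -1.6] w 0.64
```

```bash

python3 -m crank '[{"tx":0.2,"ty":-0.015,"tz":0,"ax":0,"ay":0.002,"az":0},{"tx":0.32,"ty":-0.015,"tz":0,"ax":0,"ay":0.002,"az":0},{"tx":0.36,"ty":-0.015,"tz":0,"ax":0,"ay":0.002,"az":0},{"tx":0.38,"ty":-0.015,"tz":0,"ax":0,"ay":0.002,"az":0},{"tx":0.39,"ty":-0.015,"tz":0,"ax":0,"ay":0.002,"az":0},{"tx":0.4,"ty":-0.015,"tz":0,"ax":0,"ay":0.002,"az":0},{"tx":0.4,"ty":-0.015,"tz":0,"ax":0,"ay":0.002,"az":0},{"tx":0.4,"ty":-0.015,"tz":0,"ax":0,"ay":0.002,"az":0}]'
```

```text
clock: 9.65
position: [0.4486, -0.3544, 0.1564]
orientation: [0.668, 0.233, 0.668, -0.233]
wrist_force: [0.4, 1.0, -1.5]
width: 0.642
```

```bash

python3 -m crank '[{"tx":0.01,"ty":0,"tz":0,"ax":0,"ay":0,"az":0},{"tx":0.015,"ty":0,"tz":0,"ax":0,"ay":0,"az":0},{"tx":0.015,"ty":0,"tz":0,"ax":0,"ay":0,"az":0}]'
python3 -m crank '[{"tx":0.01,"ty":0,"tz":0,"ax":0,"ay":0,"az":0},{"tx":0.015,"ty":0,"tz":0,"ax":0,"ay":0,"az":0},{"tx":0.015,"ty":0,"tz":0,"ax":0,"ay":0,"az":0}]'
```

```text
clock: 9.9
position: [0.4486, -0.3545, 0.155]
orientation: [0.668, 0.233, 0.668, -0.233]
wrist_force: [-0.0, 0.3, -1.7]
width: 0.643
clock: 10.15
position: [0.4487, -0.3546, 0.1549]
orientation: [0.668, 0.232, 0.667, -0.233]
wrist_force: [-3.2, 3.8, 8.0]
width: 0.643
```

Touching down at 0.155, as expected. Release and rise.

```bash

python3 -m crank '[{"tx":0,"ty":0,"tz":0,"ax":0,"ay":0,"az":0},{"tx":0,"ty":0,"tz":0,"ax":0,"ay":0,"az":0},{"tx":0,"ty":0,"tz":0,"ax":0,"ay":0,"az":0},{"tx":0,"ty":0,"tz":0,"ax":0,"ay":0,"az":0},{"tx":0,"ty":0,"tz":0,"ax":0,"ay":0,"az":0},{"tx":0,"ty":0,"tz":0,"ax":0,"ay":0,"az":0}]' -1 40 | tail -2
python3 -m crank '[{"tx":-0.4,"ty":0,"tz":0,"ax":0,"ay":0,"az":0},{"tx":-1,"ty":0,"tz":0,"ax":0,"ay":0,"az":0},{"tx":-1,"ty":0,"tz":0,"ax":0,"ay":0,"az":0},{"tx":-1,"ty":0,"tz":0,"ax":0,"ay":0,"az":0}]' |tail -2
python3 -m crank '[{"tx":-0.9,"ty":0.3,"tz":0,"ax":0,"ay":0,"az":0},{"tx":-0.9,"ty":0.3,"tz":0,"ax":0,"ay":0,"az":0},{"tx":-0.9,"ty":0.3,"tz":0,"ax":0,"ay":0,"az":0},{"tx":-0.9,"ty":0.3,"tz":0,"ax":0,"ay":0,"az":0}]' |tail -2
python3 -c "
from h import *
for cam in ('top','scene'):
  im,c,W=shot(cam)
  for n in ['can_oil','tin_wax','can_cleaner','shelf']: print(n,loc(cam,n,W)[:2])
plan([.661,-.107,.34],17.2)"
```

```text
wrist_force: [-0.3, -0.3, 0.4]
width: 1.003
wrist_force: [0.3, 0.2, 1.2]
width: 1.004
wrist_force: [0.8, 0.3, 0.9]
width: 0.997
can_oil []
tin_wax [(0.61, [0.4439, -0.3575, 0.1093])]
can_cleaner [(0.87, [0.6609, -0.1035, 0.1537]), (0.71, [0.8216, -0.0716, -0.0029])]
shelf [(0.77, [0.4234, -0.3846, -0.0004]), (0.35, [0.5782, 0.1332, 0.2032])]
can_oil [(0.73, [0.432, -0.0344, -0.0017]), (0.72, [0.2225, -0.3557, -0.0001])]
tin_wax [(0.55, [0.4498, -0.3575, 0.1137])]
can_cleaner [(0.88, [0.8237, -0.0709, -0.0001]), (0.85, [0.6637, -0.1024, 0.1559])]
shelf [(0.58, [0.4257, -0.3808, 0.0015]), (0.35, [0.3492, -0.4711, 0.1055])]
clk 11.8167 p [ 0.4684 -0.3323  0.3508] t [0.107 2.962 0.108] a [-0.647  0.006  0.004] F [ 0.1  1.  -0.4] w 1.0
```

```bash

python3 -m crank '[{"tx":0,"ty":1,"tz":0.04,"ax":-0.647,"ay":0.006,"az":0.004},{"tx":0,"ty":1,"tz":0.04,"ax":-0.647,"ay":0.006,"az":0.004},{"tx":0,"ty":1,"tz":0.04,"ax":-0.647,"ay":0.006,"az":0.004},{"tx":0,"ty":1,"tz":0.04,"ax":-0.647,"ay":0.006,"az":0.004},{"tx":0,"ty":1,"tz":0.04,"ax":-0.647,"ay":0.006,"az":0.004},{"tx":0,"ty":1,"tz":0.04,"ax":-0.647,"ay":0.006,"az":0.004},{"tx":0,"ty":1,"tz":0.04,"ax":-0.647,"ay":0.006,"az":0.004},{"tx":0,"ty":1,"tz":0.04,"ax":-0.647,"ay":0.006,"az":0.004},{"tx":0,"ty":1,"tz":0.04,"ax":-0.647,"ay":0.006,"az":0.004},{"tx":0,"ty":1,"tz":0.04,"ax":-0.647,"ay":0.006,"az":0.004}]' | head -2
python3 -c "
from h import *
plan([.661,-.105,.34],17.2)"
```

```text
clock: 12.65
position: [0.5336, -0.2565, 0.3505]
clk 12.65 p [ 0.5336 -0.2565  0.3505] t [0.106 1.076 1.662] a [-0.002 -0.    -0.001] F [ 0.8 -0.4  0.3] w 1.002
```

```bash

python3 -m crank '[{"tx":0,"ty":0.54,"tz":0.83,"ax":0,"ay":0,"az":0},{"tx":0,"ty":0.54,"tz":0.83,"ax":0,"ay":0,"az":0},{"tx":0,"ty":0.54,"tz":0.83,"ax":0,"ay":0,"az":0}]' | head -2
python3 -m crank '[{"tx":0.1,"ty":0.54,"tz":0.83,"ax":0,"ay":0,"az":0},{"tx":0.1,"ty":0.54,"tz":0.83,"ax":0,"ay":0,"az":0},{"tx":0.1,"ty":0.54,"tz":0.83,"ax":0,"ay":0,"az":0},{"tx":0.1,"ty":0.54,"tz":0.83,"ax":0,"ay":0,"az":0},{"tx":0.1,"ty":0.54,"tz":0.83,"ax":0,"ay":0,"az":0}]' | head -2
python3 -c "
from h import *
im,c,W=shot('wrist')
print(loc('wrist','can_cleaner',W))
plan([.661,-.105,.215],17.2)"
```

```text
clock: 12.9
position: [0.5991, -0.1772, 0.3502]
clock: 13.32
position: [0.6632, -0.1003, 0.3395]
[(0.86, [0.6585, -0.106, 0.1576]), (0.61, [0.8218, -0.0728, -0.0046])]
clk 13.4167 p [ 0.6626 -0.1022  0.3404] t [ 1.254 -0.026 -0.024] a [-0.005  0.    -0.002] F [ 0.2 -0.5  0.6] w 1.004
```

```bash

python3 -m crank '[{"tx":0.6,"ty":-0.03,"tz":-0.03,"ax":0,"ay":0,"az":0},{"tx":0.8,"ty":-0.03,"tz":-0.03,"ax":0,"ay":0,"az":0},{"tx":0.8,"ty":-0.03,"tz":-0.03,"ax":0,"ay":0,"az":0},{"tx":0.8,"ty":-0.03,"tz":-0.03,"ax":0,"ay":0,"az":0}]' | head -2
python3 -c "
from h import *
plan([.6605,-.105,.212],17.2)"
```

```text
clock: 13.75
position: [0.6582, -0.1065, 0.258]
clk 13.75 p [ 0.6582 -0.1065  0.258 ] t [0.46  0.006 0.029] a [-0.007 -0.003 -0.004] F [-0.  -0.8  0.3] w 0.999
```

```bash

python3 -m crank '[{"tx":0.3,"ty":0.01,"tz":0.03,"ax":-0.007,"ay":-0.003,"az":-0.004},{"tx":0.46,"ty":0.01,"tz":0.03,"ax":-0.007,"ay":-0.003,"az":-0.004},{"tx":0.46,"ty":0.01,"tz":0.03,"ax":-0.007,"ay":-0.003,"az":-0.004},{"tx":0.46,"ty":0.01,"tz":0.03,"ax":-0.007,"ay":-0.003,"az":-0.004},{"tx":0.46,"ty":0.01,"tz":0.03,"ax":-0.007,"ay":-0.003,"az":-0.004}]'
python3 -m crank '[{"tx":0,"ty":0,"tz":0,"ax":0,"ay":0,"az":0},{"tx":0,"ty":0,"tz":0,"ax":0,"ay":0,"az":0},{"tx":0,"ty":0,"tz":0,"ax":0,"ay":0,"az":0},{"tx":0,"ty":0,"tz":0,"ax":0,"ay":0,"az":0},{"tx":0,"ty":0,"tz":0,"ax":0,"ay":0,"az":0},{"tx":0,"ty":0,"tz":0,"ax":0,"ay":0,"az":0},{"tx":0,"ty":0,"tz":0,"ax":0,"ay":0,"az":0},{"tx":0,"ty":0,"tz":0,"ax":0,"ay":0,"az":0}]' 1 40
python3 -m crank '[{"tx":-0.4,"ty":0,"tz":0,"ax":0,"ay":0,"az":0},{"tx":-0.9,"ty":0,"tz":0,"ax":0,"ay":0,"az":0},{"tx":-0.9,"ty":0,"tz":0,"ax":0,"ay":0,"az":0},{"tx":-0.9,"ty":0,"tz":0,"ax":0,"ay":0,"az":0}]'
python3 -c "
from h import *
plan([.494,-.297,.30],-38.5)"
```

```text
clock: 14.17
position: [0.662, -0.1053, 0.216]
orientation: [0.701, -0.107, 0.698, 0.105]
wrist_force: [-1.1, 0.1, 1.2]
width: 0.999
clock: 14.83
position: [0.6631, -0.1058, 0.2191]
orientation: [0.702, -0.107, 0.696, 0.104]
wrist_force: [-2.2, -0.1, 8.7]
width: 0.644
clock: 15.17
position: [0.6645, -0.1059, 0.3155]
orientation: [0.705, -0.109, 0.693, 0.103]
wrist_force: [0.8, -0.5, -2.5]
width: 0.644
clk 15.1667 p [ 0.6645 -0.1059  0.3155] t [ 0.135 -1.32  -2.196] a [0.648 0.013 0.002] F [ 0.8 -0.5 -2.5] w 0.644
```

```bash

python3 -m crank '[{"tx":-0.2,"ty":-0.4,"tz":-0.66,"ax":0.653,"ay":0.013,"az":0},{"tx":-0.2,"ty":-0.4,"tz":-0.66,"ax":0.653,"ay":0.013,"az":0},{"tx":-0.2,"ty":-0.6,"tz":-1,"ax":0.653,"ay":0.013,"az":0},{"tx":-0.2,"ty":-0.6,"tz":-1,"ax":0.653,"ay":0.013,"az":0},{"tx":-0.2,"ty":-0.6,"tz":-1,"ax":0.653,"ay":0.013,"az":0},{"tx":-0.2,"ty":-0.6,"tz":-1,"ax":0.653,"ay":0.013,"az":0},{"tx":-0.2,"ty":-0.6,"tz":-1,"ax":0.653,"ay":0.013,"az":0},{"tx":-0.2,"ty":-0.6,"tz":-1,"ax":0.653,"ay":0.013,"az":0},{"tx":-0.2,"ty":-0.6,"tz":-1,"ax":0.653,"ay":0.013,"az":0},{"tx":-0.2,"ty":-0.6,"tz":-1,"ax":0.653,"ay":0.013,"az":0}]' | head -2
python3 -c "
from h import *
plan([.495,-.296,.30],-38.5)"
```

```text
clock: 16.0
position: [0.5858, -0.1924, 0.3324]
clk 16.0 p [ 0.5858 -0.1924  0.3324] t [ 0.328 -1.376 -0.059] a [-0.003 -0.001  0.002] F [-0.3 -0.  -3. ] w 0.645
```

```bash

python3 -m crank '[{"tx":0.1,"ty":-0.8,"tz":-0.04,"ax":0,"ay":0,"az":0},{"tx":0.1,"ty":-0.8,"tz":-0.04,"ax":0,"ay":0,"az":0},{"tx":0.1,"ty":-0.8,"tz":-0.04,"ax":0,"ay":0,"az":0}]' | head -2
python3 -m crank '[{"tx":0.2,"ty":-0.58,"tz":-0.02,"ax":0,"ay":0,"az":0},{"tx":0.2,"ty":-0.58,"tz":-0.02,"ax":0,"ay":0,"az":0},{"tx":0.2,"ty":-0.58,"tz":-0.02,"ax":0,"ay":0,"az":0},{"tx":0.2,"ty":-0.58,"tz":-0.02,"ax":0,"ay":0,"az":0},{"tx":0.2,"ty":-0.58,"tz":-0.02,"ax":0,"ay":0,"az":0}]' | head -2
python3 -m crank '[{"tx":0.8,"ty":0,"tz":0,"ax":0,"ay":0,"az":0},{"tx":0.8,"ty":0,"tz":0,"ax":0,"ay":0,"az":0},{"tx":0.8,"ty":0,"tz":0,"ax":0,"ay":0,"az":0},{"tx":0.8,"ty":0,"tz":0,"ax":0,"ay":0,"az":0}]' | head -2
python3 -c "
from h import *
plan([.495,-.296,.171],-38.5)"
```

```text
clock: 16.25
position: [0.5284, -0.2564, 0.32]
clock: 16.67
position: [0.4905, -0.3002, 0.3]
clock: 17.0
position: [0.4889, -0.2983, 0.2178]
clk 17.0 p [ 0.4889 -0.2983  0.2178] t [0.468 0.059 0.038] a [-0.    -0.008  0.004] F [ 0.2  0.3 -2.7] w 0.644
```

```bash

python3 -m crank '[{"tx":0.2,"ty":0.06,"tz":0.04,"ax":0,"ay":-0.008,"az":0.004},{"tx":0.36,"ty":0.06,"tz":0.04,"ax":0,"ay":-0.008,"az":0.004},{"tx":0.42,"ty":0.06,"tz":0.04,"ax":0,"ay":-0.008,"az":0.004},{"tx":0.44,"ty":0.06,"tz":0.04,"ax":0,"ay":-0.008,"az":0.004},{"tx":0.45,"ty":0.06,"tz":0.04,"ax":0,"ay":-0.008,"az":0.004},{"tx":0.46,"ty":0.06,"tz":0.04,"ax":0,"ay":-0.008,"az":0.004},{"tx":0.46,"ty":0.06,"tz":0.04,"ax":0,"ay":-0.008,"az":0.004},{"tx":0.46,"ty":0.06,"tz":0.04,"ax":0,"ay":-0.008,"az":0.004}]'
python3 -c "
from h import *
plan([.495,-.296,.171],-38.5)"
```

```text
clock: 17.67
position: [0.4957, -0.2965, 0.1731]
orientation: [0.668, 0.233, 0.667, -0.233]
wrist_force: [0.1, -0.2, -2.5]
width: 0.648
clk 17.6667 p [ 0.4957 -0.2965  0.1731] t [ 0.021 -0.001 -0.008] a [-0.     0.001  0.   ] F [ 0.1 -0.2 -2.5] w 0.648
```

```bash

python3 -m crank '[{"tx":0.015,"ty":0,"tz":0,"ax":0,"ay":0,"az":0},{"tx":0.02,"ty":0,"tz":0,"ax":0,"ay":0,"az":0},{"tx":0.02,"ty":0,"tz":0,"ax":0,"ay":0,"az":0}]'
python3 -m crank '[{"tx":0.01,"ty":0,"tz":0,"ax":0,"ay":0,"az":0},{"tx":0.015,"ty":0,"tz":0,"ax":0,"ay":0,"az":0},{"tx":0.015,"ty":0,"tz":0,"ax":0,"ay":0,"az":0}]'
```

```text
clock: 17.92
position: [0.4958, -0.2965, 0.1712]
orientation: [0.668, 0.233, 0.667, -0.233]
wrist_force: [0.8, 0.8, -1.9]
width: 0.648
clock: 18.17
position: [0.496, -0.2966, 0.1711]
orientation: [0.669, 0.233, 0.667, -0.233]
wrist_force: [-3.9, 3.3, 5.9]
width: 0.643
```

```bash

python3 -m crank '[{"tx":0,"ty":0,"tz":0,"ax":0,"ay":0,"az":0},{"tx":0,"ty":0,"tz":0,"ax":0,"ay":0,"az":0},{"tx":0,"ty":0,"tz":0,"ax":0,"ay":0,"az":0},{"tx":0,"ty":0,"tz":0,"ax":0,"ay":0,"az":0},{"tx":0,"ty":0,"tz":0,"ax":0,"ay":0,"az":0},{"tx":0,"ty":0,"tz":0,"ax":0,"ay":0,"az":0}]' -1 40 | tail -2
python3 -m crank '[{"tx":-0.4,"ty":0,"tz":0,"ax":0,"ay":0,"az":0},{"tx":-1,"ty":0,"tz":0,"ax":0,"ay":0,"az":0},{"tx":-1,"ty":0,"tz":0,"ax":0,"ay":0,"az":0},{"tx":-1,"ty":0,"tz":0,"ax":0,"ay":0,"az":0}]' |tail -2
python3 -m crank '[{"tx":-0.8,"ty":0.3,"tz":0,"ax":0.1,"ay":0,"az":0},{"tx":-0.8,"ty":0.6,"tz":0,"ax":0.2,"ay":0,"az":0},{"tx":-0.8,"ty":0.9,"tz":0,"ax":0.4,"ay":0,"az":0},{"tx":-0.8,"ty":1,"tz":0,"ax":0.4,"ay":0,"az":0},{"tx":-0.8,"ty":1,"tz":0,"ax":0.4,"ay":0,"az":0},{"tx":-0.8,"ty":1,"tz":0,"ax":0.4,"ay":0,"az":0},{"tx":-0.8,"ty":1,"tz":0,"ax":0.4,"ay":0,"az":0}]' |tail -2
python3 -c "
from h import *
for cam in ('top','scene'):
  im,c,W=shot(cam,cam+'2.png')
  for n in ['can_oil','tin_wax','can_cleaner','guard_rib']: print(n,loc(cam,n,W)[:2])
a=cv2.imread('pics/top2.png')[200:300,340:480];b=cv2.imread('pics/scene2.png')[90:210,180:300]
cv2.imwrite('pics/tp.png',np.hstack([cv2.resize(a,(420,360)),cv2.resize(b,(360,360))]))
plan([.580,.1335,.30],-72.8)"
```

```text
wrist_force: [0.6, 0.1, 0.8]
width: 1.0
wrist_force: [1.0, -0.1, 1.0]
width: 0.998
wrist_force: [-0.9, 0.3, 0.1]
width: 1.002
can_oil [(0.61, [0.2201, -0.3599, 0.0015])]
tin_wax [(0.82, [0.4456, -0.3564, 0.1082])]
can_cleaner [(0.87, [0.8203, -0.071, -0.0028]), (0.85, [0.4981, -0.2954, 0.1043])]
guard_rib [(0.82, [0.5803, 0.1311, 0.2027])]
can_oil [(0.51, [0.4047, -0.4105, 0.1102]), (0.44, [0.2225, -0.3563, -0.0023])]
tin_wax [(0.44, [0.4495, -0.3545, 0.1144])]
can_cleaner [(0.73, [0.5047, -0.2942, 0.1054]), (0.65, [0.8279, -0.0718, 0.0002])]
guard_rib [(0.81, [0.5823, 0.1349, 0.2006])]
clk 20.0833 p [ 0.5593 -0.2193  0.358 ] t [ 0.555  1.232 -3.317] a [-0.001  0.007 -0.005] F [-0.7  0.1  0.6] w 1.001
```

View pics/tp.png

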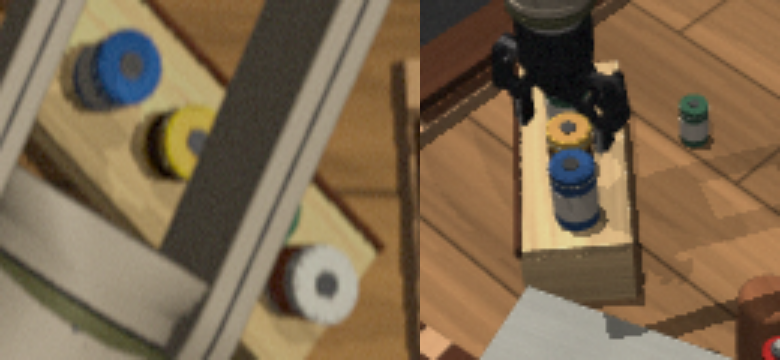

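Picture: blue, yellow, green, white stand upright in line on the shelf (left view blue (130,68), yellow (195,140), white (325,285)). On to the guard rib at (0.581, 0.133).

```bash

python3 -m crank '[{"tx":0,"ty":0.31,"tz":-0.85,"ax":0,"ay":0.007,"az":-0.005},{"tx":0,"ty":0.31,"tz":-0.85,"ax":0,"ay":0.007,"az":-0.005},{"tx":0,"ty":0.31,"tz":-0.85,"ax":0,"ay":0.007,"az":-0.005}]' 0 40 |head -2
python3 -m crank '[{"tx":0,"ty":0.31,"tz":-0.85,"ax":0,"ay":0,"az":0},{"tx":0,"ty":0.31,"tz":-0.85,"ax":0,"ay":0,"az":0},{"tx":0,"ty":0.31,"tz":-0.85,"ax":0,"ay":0,"az":0}]' |head -2
python3 -m crank '[{"tx":0,"ty":0.31,"tz":-0.85,"ax":0,"ay":0,"az":0},{"tx":0,"ty":0.31,"tz":-0.85,"ax":0,"ay":0,"az":0},{"tx":0,"ty":0.31,"tz":-0.85,"ax":0,"ay":0,"az":0}]' |head -2
python3 -c "
from h import *
plan([.581,.1333,.30],-72.8)"
```

```text
clock: 20.33
position: [0.5642, -0.1242, 0.3576]
clock: 20.58
position: [0.5685, -0.0291, 0.3582]
clock: 20.83
position: [0.5722, 0.066, 0.3589]
clk 20.8333 p [0.5722 0.066  0.3589] t [ 0.593  0.286 -0.611] a [ 0.006 -0.004 -0.002] F [-0.1  0.2 -0.7] w 0.5
```

```bash

python3 -m crank '[{"tx":0.3,"ty":0.28,"tz":-0.61,"ax":0.006,"ay":-0.004,"az":-0.002},{"tx":0.6,"ty":0.28,"tz":-0.61,"ax":0.006,"ay":-0.004,"az":-0.002},{"tx":0.6,"ty":0.28,"tz":-0.61,"ax":0.006,"ay":-0.004,"az":-0.002},{"tx":0.6,"ty":0.28,"tz":-0.61,"ax":0.006,"ay":-0.004,"az":-0.002},{"tx":0.6,"ty":0.28,"tz":-0.61,"ax":0.006,"ay":-0.004,"az":-0.002},{"tx":0.6,"ty":0.28,"tz":-0.61,"ax":0.006,"ay":-0.004,"az":-0.002}]' |head -2
python3 -c "
from h import *
im,c,W=shot('wrist','w3.png')
print(loc('wrist','guard_rib',W))
print(pix(c,W,[.581,.1333,.2]))
plan([.581,.1333,.21],-72.8)"
```

```text
clock: 21.33
position: [0.5811, 0.1318, 0.301]
[(0.85, [0.58, 0.1352, 0.1951])]
[283. 224.]
clk 21.4333 p [0.5814 0.1316 0.3016] t [ 0.916 -0.002 -0.018] a [-0.001  0.001 -0.003] F [-0.1 -0.4 -0.5] w 0.501
```

View pics/w3.png

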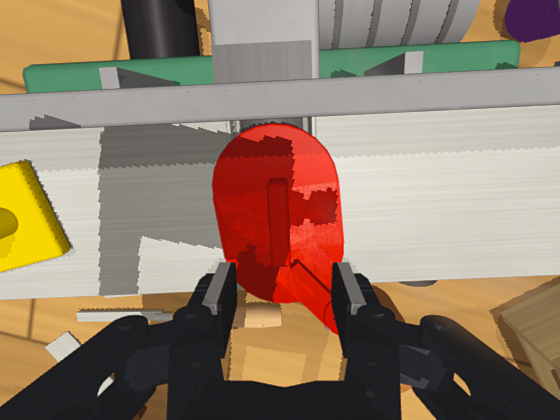

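Wrist picture: rib from (278,182) to (281,268), centred between the jaws to within ~2 mm. Descend.

```bash

python3 -m crank '[{"tx":0.4,"ty":0,"tz":-0.03,"ax":0,"ay":0,"az":-0.003},{"tx":0.7,"ty":0,"tz":-0.03,"ax":0,"ay":0,"az":-0.003},{"tx":0.85,"ty":0,"tz":-0.03,"ax":0,"ay":0,"az":-0.003},{"tx":0.91,"ty":0,"tz":-0.03,"ax":0,"ay":0,"az":-0.003},{"tx":0.93,"ty":0,"tz":-0.03,"ax":0,"ay":0,"az":-0.003},{"tx":0.93,"ty":0,"tz":-0.03,"ax":0,"ay":0,"az":-0.003}]'
python3 -c "
from h import *
plan([.581,.1340,.206],-72.8)"
```

```text
clock: 21.93
position: [0.5816, 0.1339, 0.21]
orientation: [0.569, 0.42, 0.568, -0.42]
wrist_force: [-0.0, 0.3, 0.6]
width: 0.493
clk 21.9333 p [0.5816 0.1339 0.21  ] t [ 0.04  -0.006 -0.002] a [-0.002  0.001 -0.001] F [-0.   0.3  0.6] w 0.493
```

```bash

python3 -m crank '[{"tx":0.02,"ty":0,"tz":0,"ax":0,"ay":0,"az":0},{"tx":0.03,"ty":0,"tz":0,"ax":0,"ay":0,"az":0},{"tx":0.03,"ty":0,"tz":0,"ax":0,"ay":0,"az":0},{"tx":0.03,"ty":0,"tz":0,"ax":0,"ay":0,"az":0},{"tx":0.03,"ty":0,"tz":0,"ax":0,"ay":0,"az":0},{"tx":0.03,"ty":0,"tz":0,"ax":0,"ay":0,"az":0},{"tx":0.03,"ty":0,"tz":0,"ax":0,"ay":0,"az":0},{"tx":0.03,"ty":0,"tz":0,"ax":0,"ay":0,"az":0}]' 1 50
python3 -c "
from h import *
s,p,Rm=st(); y=np.radians(17.2); Z=lambda a:np.array([[np.cos(a),-np.sin(a),0],[np.sin(a),np.cos(a),0],[0,0,1]])
piv=p-Z(y)@[.085,.052,0]; print(p,piv,s['wrist_force'],s['width'])
for th in np.arange(.1,1.46,.1): 
  q=piv+Z(th)@(p-piv); print(round(th,2),(Rm.T@(q-p)/.1).round(3),'ax',round(-th/1.5,3))
"
```

```text
clock: 22.6
position: [0.5826, 0.1353, 0.2094]
orientation: [0.57, 0.421, 0.568, -0.418]
wrist_force: [-1.2, 5.0, 5.7]
width: 0.153
[0.5826368  0.13532172 0.20938403] [0.51681496 0.06051206 0.20938403] [-1.21721427  5.02618613  5.70146349] 0.1527886041510968
0.1 [-0.    -0.056 -0.082] ax -0.067
0.2 [-0.001 -0.12  -0.158] ax -0.133
0.3 [-0.001 -0.192 -0.228] ax -0.2
0.4 [-0.001 -0.27  -0.29 ] ax -0.267
0.5 [-0.002 -0.354 -0.344] ax -0.333
0.6 [-0.002 -0.442 -0.389] ax -0.4
0.7 [-0.003 -0.535 -0.425] ax -0.467
0.8 [-0.003 -0.631 -0.451] ax -0.533
0.9 [-0.004 -0.729 -0.468] ax -0.6
1.0 [-0.004 -0.829 -0.475] ax -0.667
1.1 [-0.005 -0.928 -0.473] ax -0.733
1.2 [-0.005 -1.027 -0.46 ] ax -0.8
1.3 [-0.006 -1.124 -0.437] ax -0.867
1.4 [-0.006 -1.218 -0.405] ax -0.933
```

Gripped (13 mm). Swing in stages along the arc.

```bash
cat > arc.py <<'E'
from h import *
import sys
s,p,Rm=st(); Z=lambda a:np.array([[np.cos(a),-np.sin(a),0],[np.sin(a),np.cos(a),0],[0,0,1]])
piv=np.array([.5165,.0600,p[2]]); v=p-piv
print('clk',s['clock'],'guard~pos',round(np.arctan2(v[1],v[0])-np.arctan2(.052,.085)-np.radians(17.2),3),'yaw',round(np.arctan2(Rm[1,2],Rm[0,2])+np.radians(72.8),3),'r',np.hypot(*v[:2]).round(4),'F',np.round(s['wrist_force'],1),'M',np.round(s['ft_torque'],2),'w',s['width'])
for th in np.arange(.1,.66,.1):
  q=piv+Z(th)@v; print(round(th,2),(Rm.T@(q-p)/.1).round(3),'ax',round(-th/1.5,3))
E
python3 -m crank '[{"tx":0,"ty":-0.03,"tz":-0.04,"ax":-0.033,"ay":0,"az":0},{"tx":0,"ty":-0.056,"tz":-0.082,"ax":-0.067,"ay":0,"az":0},{"tx":0,"ty":-0.12,"tz":-0.158,"ax":-0.133,"ay":0,"az":0},{"tx":0,"ty":-0.192,"tz":-0.228,"ax":-0.2,"ay":0,"az":0},{"tx":0,"ty":-0.27,"tz":-0.29,"ax":-0.267,"ay":0,"az":0},{"tx":0,"ty":-0.27,"tz":-0.29,"ax":-0.267,"ay":0,"az":0}]' >/dev/null
python3 arc.py
```

```text
clk 23.1 guard~pos 0.403 yaw 0.405 r 0.0998 F [ 3.7 -4.2 -5.5] M [-0.49 -0.57  0.22] w 0.14903111756874357
0.1 [-0.001 -0.056 -0.083] ax -0.067
0.2 [-0.001 -0.12  -0.159] ax -0.133
0.3 [-0.002 -0.192 -0.229] ax -0.2
0.4 [-0.002 -0.27  -0.291] ax -0.267
0.5 [-0.003 -0.353 -0.345] ax -0.333
0.6 [-0.003 -0.442 -0.391] ax -0.4
```

Works well, low forces. Next 0.5 rad.

```bash
cd .;
python3 -m crank '[{"tx":0,"ty":-0.056,"tz":-0.083,"ax":-0.067,"ay":0,"az":0},{"tx":0,"ty":-0.12,"tz":-0.159,"ax":-0.133,"ay":0,"az":0},{"tx":0,"ty":-0.192,"tz":-0.229,"ax":-0.2,"ay":0,"az":0},{"tx":0,"ty":-0.27,"tz":-0.291,"ax":-0.267,"ay":0,"az":0},{"tx":0,"ty":-0.353,"tz":-0.345,"ax":-0.333,"ay":0,"az":0},{"tx":0,"ty":-0.353,"tz":-0.345,"ax":-0.333,"ay":0,"az":0}]' >/dev/null
python3 arc.py
```

```text
clk 23.6 guard~pos 0.906 yaw 0.906 r 0.0998 F [ 5.8  1.1 -7. ] M [ 0.17 -0.49  0.05] w 0.15221410112763872
0.1 [-0.001 -0.056 -0.082] ax -0.067
0.2 [-0.001 -0.12  -0.159] ax -0.133
0.3 [-0.002 -0.192 -0.228] ax -0.2
0.4 [-0.002 -0.27  -0.29 ] ax -0.267
0.5 [-0.003 -0.354 -0.344] ax -0.333
0.6 [-0.003 -0.443 -0.39 ] ax -0.4
```

```bash
cd .;
python3 -m crank '[{"tx":0,"ty":-0.056,"tz":-0.082,"ax":-0.067,"ay":0,"az":0},{"tx":0,"ty":-0.12,"tz":-0.159,"ax":-0.133,"ay":0,"az":0},{"tx":0,"ty":-0.192,"tz":-0.228,"ax":-0.2,"ay":0,"az":0},{"tx":0,"ty":-0.27,"tz":-0.29,"ax":-0.267,"ay":0,"az":0},{"tx":0,"ty":-0.27,"tz":-0.29,"ax":-0.267,"ay":0,"az":0}]' >/dev/null
python3 arc.py
python3 -m crank '[{"tx":0,"ty":-0.015,"tz":-0.025,"ax":-0.02,"ay":0,"az":0},{"tx":0,"ty":-0.03,"tz":-0.045,"ax":-0.034,"ay":0,"az":0},{"tx":0,"ty":-0.03,"tz":-0.045,"ax":-0.034,"ay":0,"az":0},{"tx":0,"ty":-0.03,"tz":-0.045,"ax":-0.034,"ay":0,"az":0}]' >/dev/null
python3 arc.py | head -1
python3 -c "
from h import *
im,c,W=shot('scene','s3.png')
for n in ['guard_rib','guard_pivot','tin_wax','can_cleaner']: print(n,loc('scene',n,W)[:2])
im,c,W=shot('wrist','w4.png')
a=cv2.imread('pics/s3.png')[60:340,140:460];b=cv2.imread('pics/w4.png')
cv2.imwrite('pics/f.png',np.hstack([cv2.resize(a,(400,350)),cv2.resize(b,(400,350))]))"
```

```text
clk 24.0167 guard~pos 1.31 yaw 1.307 r 0.1004 F [-1.8  6.8 -4.2] M [ 0.9   0.36 -0.21] w 0.15075305383870743
0.1 [-0.001 -0.057 -0.083] ax -0.067
0.2 [-0.001 -0.122 -0.159] ax -0.133
0.3 [-0.001 -0.194 -0.229] ax -0.2
0.4 [-0.002 -0.273 -0.291] ax -0.267
0.5 [-0.002 -0.357 -0.345] ax -0.333
0.6 [-0.003 -0.447 -0.39 ] ax -0.4
clk 24.35 guard~pos 1.36 yaw 1.354 r 0.1005 F [-0.2  5.5 -3.3] M [ 0.69  0.17 -0.2 ] w 0.15289875386949242
guard_rib [(0.78, [0.4609, 0.1353, 0.1993])]
guard_pivot [(0.9, [0.5177, 0.0596, 0.1774]), (0.63, [0.5025, -0.2935, 0.1065])]
tin_wax []
can_cleaner [(0.74, [0.8247, -0.0709, 0.0008]), (0.64, [0.5015, -0.2966, 0.1076])]
```

View pics/f.png

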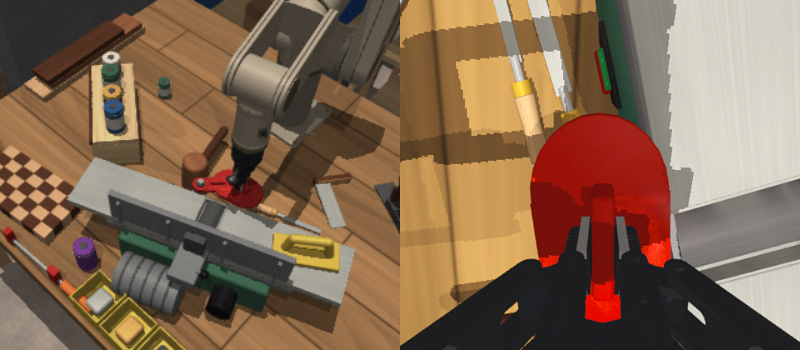

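Picture: guard swung wide open towards the robot, rib pinched between the pads at (603,250), row on the shelf intact. A small extra lean onto the stop and a 0.5 s hold.

```bash
cd .;
python3 -m crank '[{"tx":0,"ty":-0.008,"tz":-0.012,"ax":-0.01,"ay":0,"az":0},{"tx":0,"ty":-0.017,"tz":-0.025,"ax":-0.02,"ay":0,"az":0},{"tx":0,"ty":-0.017,"tz":-0.025,"ax":-0.02,"ay":0,"az":0},{"tx":0,"ty":-0.017,"tz":-0.025,"ax":-0.02,"ay":0,"az":0},{"tx":0,"ty":-0.017,"tz":-0.025,"ax":-0.02,"ay":0,"az":0},{"tx":0,"ty":-0.017,"tz":-0.025,"ax":-0.02,"ay":0,"az":0}]' >/dev/null
python3 arc.py | head -1
```

```text
clk 25.15 guard~pos 1.39 yaw 1.385 r 0.1006 F [ 0.1  5.5 -3. ] M [ 0.78  0.31 -0.19] w 0.1485911663879082
```

```bash
cd .;
python3 -m crank '[{"tx":0,"ty":-0.01,"tz":-0.016,"ax":-0.013,"ay":0,"az":0},{"tx":0,"ty":-0.022,"tz":-0.033,"ax":-0.026,"ay":0,"az":0},{"tx":0,"ty":-0.022,"tz":-0.033,"ax":-0.026,"ay":0,"az":0},{"tx":0,"ty":-0.022,"tz":-0.033,"ax":-0.026,"ay":0,"az":0},{"tx":0,"ty":-0.022,"tz":-0.033,"ax":-0.026,"ay":0,"az":0},{"tx":0,"ty":-0.022,"tz":-0.033,"ax":-0.026,"ay":0,"az":0}]' >/dev/null
python3 arc.py | head -1
python3 -c "
from h import *
im,c,W=shot('wrist','w5.png'); print(loc('wrist','guard_rib',W),loc('wrist','guard_pivot',W))
im,c,W=shot('scene'); print(loc('scene','guard_rib',W)[:1])
im,c,W=shot('top'); print(loc('top','guard_rib',W)[:1],loc('top','tin_wax',W)[:1],loc('top','can_cleaner',W)[:2])"
```

```text
clk 25.65 guard~pos 1.413 yaw 1.423 r 0.1006 F [  9.1  11.2 -11.2] M [ 1.66 -1.2  -0.65] w 0.15016513563374398
[(0.62, [0.4548, 0.1322, 0.1982])] []
[(0.88, [0.4559, 0.1307, 0.1994])]
[] [] [(0.84, [0.8212, -0.0714, -0.0018]), (0.6, [0.4992, -0.2949, 0.1054])]
```

View pics/w5.png

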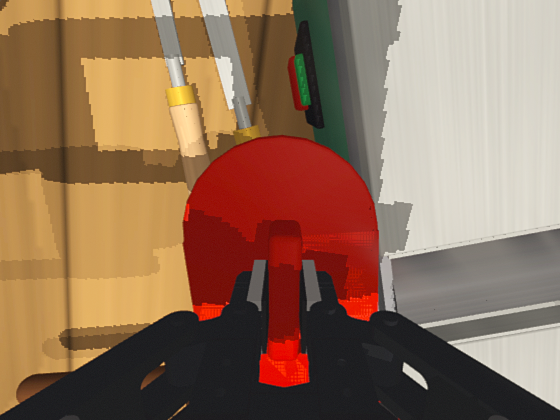

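Force now rises to about 14 N in the closing direction, so the guard is leaning on its stop, and the rib (285,300) sits parallel between the pads. Handing in.

```bash
python3 -c "
from plant import ctrl,finish_job
print(finish_job()); s=ctrl.read_state(); print(s['clock'],s['wrist_force'],s['width'])"
```

```text
the job is handed in; nothing more can be done
None
the job is handed in; nothing more can be done
```

I put the wax tin and then the cleaner can upright on the shelf, continuing the row from the green can. Then I pinched the guard's rib, swung it open along its arc to the stop, and handed the job in at about 26 s while still holding it there.

**Cans:** Centre spacings measured about 72 mm (green to wax) and 75 mm (wax to cleaner), so gaps of roughly 16–19 mm, all within a few mm of the shelf's middle line. The pictures showed both cans upright.

**Guard:** The last push raised the wrist force to about 14 N sideways in the closing direction, so the guard is resting on its stop. The rib was still gripped, with an opening of about 13 mm. I saw no snap-back and no contact with the cutter head.

**Checks that disagreed or were missing:**
- My estimate of the guard angle from the tool pose read 1.41–1.42 rad, above the stated stop of 1.35. I put this down to pose error and give in the pads, because the force rise marks the stop.
- In the last pictures the network did not find the wax tin. It was last measured in place just before the guard swing, and the later scene picture showed the row intact.
- One wrist view put the shelf about 5 mm from the network's position, so I placed the row 2 mm towards the shelf's back.

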